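# Hang the caddy out of the way and hold the self-closing drawer open at its marker

## Robot

A 7-joint arm with a two-finger parallel gripper is mounted at the origin on the work surface. World frame = base frame: x ahead of the robot, y to its left, z up, the work surface at z = 0. Lengths are in m, angles in rad, forces in N, time in s.
With the tool pointing down it reaches from about 0.375 to 0.925 m from the base axis. Payload 3.1 kg.
Tool frame: the origin (TCP) lies at the very end of the fingers, on their centre line; the grasp point (between the pads) lies 19 mm behind it; z points along the fingers, y is the line along which they close (so a half turn about z gives the same grasp; the last joint's range is limited). The gripper opens to 85 mm and grips with 20 to 120 N. Pads are 22 mm wide; open, the fingers measure 114 mm over their backs; the gripper's body (76 mm by 85 mm) begins 54 mm behind the grasp point. The pads swing forward as they close: fully open they stand 13 mm farther back than shut.
Start: joints at [-0.098, 0.383, 0.044, 1.598, -0.018, 1.161, -0.05], TCP at [0.65, 0, 0.231] pointing down, gripper open.
Joint ranges: [-2.61, 2.61], [-0.41, 2.15], [-1.48, 1.57], [0, 2.5], [-1.57, 4.71], [0.05, 1.97], [-2.85, 2.85]. Speed limits (rad/s): [2.79, 2.79, 3.14, 3.14, 3.14, 3.14, 3.14].

## Interface

Orientations are given as a unit quaternion [x, y, z, w].
In Python, from cell import env, viewer gives the robot as it stands.
- The arm moves only by the tool apply_moves, never from a script. Its argument "rows" is a list that holds one entry, the list of rows, each a list of 7 numbers: the shift along the world's x, y, z in cm, then the turn, a rotation vector about the world's x, y, z in rad, then the opening, from -1 (shut) to 1 (fully open). A call has exactly 8 rows; each row is the pose to reach, as a shift and turn from the pose commanded when the call began; what a row does not reach only later rows make up. A row lasts 1/8 s, in which the tool goes at most 62.5 mm and 10.7 degrees, less where a joint would pass 70% of its speed; a pose out of reach is approached as far as the arm can. A call with a gripper value outside its range is refused whole. The fingers move at their own pace and stop on an object; "squeeze" is the grip in N (left out, the last holds). Time passes only in rows, so rows that repeat a pose let the fingers close, or fill a call up. It gives the time, the measured TCP pose, the force, the opening and the grip force at its end, in the units of the state.
- env.state(): the state, without advancing time (a new reading comes with each control period).
- viewer.camera(name): name is "scene" or "side" or "wrist"; returns a dict with "pixels" (384x512x3 uint8, blue, green, red), "range_z" (384x512 float32, m along the optical axis (not along the pixel's ray), 0 where there is no reading), "fx", "fy", "cx", "cy" (pixels), "distortion" ([k1, k2, p1, p2, k3] as OpenCV has them; the pictures are not rectified), "R" (3x3) and "t" (3): a world point X has camera coordinates R X + t; the wrist camera has in their place "tool_from_camera" (4x4, takes a point from camera to tool coordinates, whose origin is the TCP and whose axes are the flange's). Camera axes: x right, y down, z forward; pixel columns grow to the right and rows downward; lengths in m; the calibration is good to about 2 mm. A picture is of the moment at which its call begins: read the wrist's pose just before it.
- env.job_done(): hands the job in; it is judged then, once.
The state is a dict: "t": time; "qpos": joint angles; "dq": joint speeds; "effort": joint torques, N m; "tool_pos": TCP position; "tcp_rot": TCP orientation; "force": force on the tool from outside, world axes, zero at the start; "ft_torque": the same for the moment, N m; "gripper_width": finger opening in m; "grip_force": force on a finger pad.
Only numpy, scipy, OpenCV 4.12 (cv2) and the standard library are available. Lean on these libraries where they do the work, as an engineer would, in place of code of your own. Each camera call takes 0.05 s, during which the arm holds its last target. There are 200 camera calls.

## Task

The caddy basket stands in front of the self-closing drawer: hang it by its handle on both prongs of the hook stand and let go of it. Then pull the drawer out by its handle until the front face of the drawer is level with the upright marker beside it, and keep it there: finish while still holding the drawer at the marker, since it springs shut when released. Do not knock over or push away the bottle, the wipes pack or the jar.

Things in the scene. Friction and masses are not known exactly. Their poses are not given: they have to be found in the camera images.
- unit: Low white drawer box fixed on the counter, 190 deep x 160 wide x 118 high mm, left or right of centre (hook stand on the other side). Origin: on the counter, middle of its front plane; x points into the box (the drawer comes out along -x), z up. An aluminium rail 12 x 12 mm lies on the counter at y = +94 mm, reaching out in front to x = -155 mm.
- drawer: The box's drawer: white front plate 150 wide, 12 thick, from 12 to 110 mm above the counter. Shut, its origin and axes coincide with unit's; it slides out along the unit's -x by up to 140 mm. A spring pulls it shut with about 5 N when shut, rising to 10 N at 140 mm (40 N/m).
- drawer_front (a point): Point on the outer (front) face of the drawer's front plate, at its +y edge (the marker's side), 90 mm above the counter.
- drawer_handle (a point): Middle of the drawer's steel bar handle: a round bar 10 mm thick, 90 mm long, along the drawer's y axis, level, 90 mm above the counter, its middle line 42 mm out from the drawer's front face (37 mm clear gap behind the bar).
- marker: Grey plastic marker fixed on the rail: an upright tab 6 mm thick (x), 12 wide, top 104 mm above the counter. Origin on the counter under the tab's middle; axes parallel to unit's. The drawer's front face is level with it when drawer_front has x = 0 in this frame: a travel of 65 to 115 mm from shut.
- basket: Loose grey plastic caddy basket, an open box 90 (x) x 140 (y) x 80 (z) mm, about 0.25 kg, with a stiff arched handle across its width. Origin: middle of its underside. z up.
- basket_bar (a point): Middle of the caddy's handle bar: round, 10 mm thick, along the basket's y axis, 165 mm above the basket's underside. The straight part is 104 mm long, the arch is 122 mm wide inside, and the clear height between the bar and the basket's rim is 80 mm.
- hook: Steel hook stand fixed on the counter: base plate 130 x 170 x 8 mm, post 16 mm thick at the origin, crossbar 191 mm high with two prongs 8 mm thick at y = -36 and +36 mm, reaching along -x: falling to 181 mm high at x = -85, then up to tips at x = -104 mm, 205 mm high (its highest point). Origin on the counter under the post; x from tips to post, z up.
- hook_seat (a point): Where the middle of a handle bar of 10 mm thickness comes to rest: midway between the two prongs, just behind the upturned tips, 84 mm from the post, 190 mm above the counter. The bar lies along the stand's y axis.
- bottle: Bystander: white bottle, 68 mm diameter, 170 mm high, upright; origin middle of its underside.
- wipes: Bystander: white wipes pack 110 x 180 x 68 mm lying flat; origin middle of its underside.
- jar: Bystander: glass jar with metal cap, 56 mm diameter, 70 mm high; origin middle of its underside.
Things that resemble listed ones, but are neither listed nor needed, are in the scene too. What is shaped like the basket but blue or purple is not meant.

How it is judged:
On the way:
1. the caddy hangs by its handle on the hook's prongs, let go (x of basket_bar in the frame of hook between -0.105 and -0.005 m and y of basket_bar in the frame of hook between -0.026 and 0.026 m and z of basket_bar in the frame of hook between 0.18 and 0.21 m and contact force between basket and hook above 0.8 N and contact force between the fingers and basket below 0.1 N and angle between basket's own z axis and vertical below 0.4 rad and height (world z) of basket above 0.012 m), for 0.3 s.
At the end, for the whole second after the job is handed in: The caddy hangs at rest, untouched, its handle bar on the prongs (centred within 26 mm, upright within 0.4 rad). The drawer front is level with the marker within 8 mm, at rest, held by the fingers alone (at least 2.5 N) (all of step 1 and linear speed of basket below 0.06 m/s and x of drawer_front in the frame of marker between -0.008 and 0.008 m and linear speed of drawer below 0.01 m/s and contact force between the fingers and drawer above 2.5 N and contact force between drawer and bottle below 0.2 N and contact force between drawer and wipes below 0.2 N and contact force between drawer and jar below 0.2 N and contact force between drawer and basket below 0.2 N); the arm keeps its last pose, push and grip.
It fails at once if the bottle is knocked over or shoved more than 40 mm (distance of bottle from where it was at the start of the episode above 0.04 m or angle between bottle's own z axis and vertical above 0.5 rad).
It fails at once if the wipes pack is knocked over or shoved more than 40 mm (distance of wipes from where it was at the start of the episode above 0.04 m or angle between wipes's own z axis and vertical above 0.5 rad).
It fails at once if the jar is knocked over or shoved more than 40 mm (distance of jar from where it was at the start of the episode above 0.04 m or angle between jar's own z axis and vertical above 0.5 rad).
It also fails if it takes over 64 s, if anything falls off the work surface, if the arm or the gripper's body presses on something with over 40 N, if the wrist force passes 120 N, or if a joint passes its speed limit or range.

## Working session

There is one attempt and no reset: what is moved stays moved. The work goes in short steps, Python scripts to look and compute and a tool call to move; the robot and the scene stay as the last step left them, time stands still between calls to the robot, and variables do not carry over. Pictures are saved under pics/ and viewed, at most 10 in all, crops included, and the job is handed in when it is done.

Besides the shell and the picture viewer there is one more tool, called as name(argument=value, ...) on one line, values as JSON. apply_moves: Moves the arm, as the interface text tells. Its arguments: {"type":"object","properties":{"rows":{"type":"array","items":{"type":"array","items":{"type":"array","items":{"type":"number"}}}},"squeeze":{"type":"number"}},"required":["rows"]}

```bash
mkdir -p pics; cat > h.py <<'E'
import numpy as np, cv2
from scipy.spatial.transform import Rotation as Ro
from cell import env, viewer
def cam(n):
    s=env.state(); c=viewer.camera(n)
    c['K']=np.array([[c['fx'],0,c['cx']],[0,c['fy'],c['cy']],[0,0,1]]); c['D']=np.array(c['distortion'],float)
    if 'R' in c and c['R'] is not None: 
        R=np.array(c['R']);t=np.array(c['t']); c['Rw']=R.T; c['o']=-R.T@t
    else:
        T=np.array(c['tool_from_camera']); Rt=Ro.from_quat(s['tcp_rot']).as_matrix()
        c['Rw']=Rt@T[:3,:3]; c['o']=Rt@T[:3,3]+np.array(s['tool_pos'])
    return c
def rays(c,px):
    p=cv2.undistortPoints(np.array(px,float).reshape(-1,1,2),c['K'],c['D']).reshape(-1,2)
    return np.c_[p,np.ones(len(p))]@c['Rw'].T
def plane(c,px,z):
    d=rays(c,px); return c['o']+d*((z-c['o'][2])/d[:,2])[:,None]
def cloud(c):
    v,u=np.mgrid[0:384,0:512]; d=rays(c,np.c_[u.ravel(),v.ravel()])
    return (c['o']+d*c['range_z'].reshape(-1,1)).reshape(384,512,3)
def proj(c,X):
    R=c['Rw'].T; return cv2.projectPoints(np.array(X,float).reshape(-1,3),cv2.Rodrigues(R)[0],-R@c['o'],c['K'],c['D'])[0].reshape(-1,2)
E
python3 - <<'E'
from h import *
for n in('scene','side'):
    c=cam(n); np.savez('pics/'+n,**{k:np.array(v) for k,v in c.items()}); cv2.imwrite(f'pics/{n}1.png',c['pixels']); print(n,c['o'],(c['range_z']>0).mean())
print(env.state())
E
```

```text
scene [1.36249573 0.67567174 0.88136486] 0.9959208170572916
side [ 0.27750909 -0.6804593   0.83497174] 0.9958089192708334
{'t': 0.1, 'qpos': array([-0.09779625,  0.38377721,  0.04386749,  1.59944797, -0.01791898,
        1.16120562, -0.04985359]), 'dq': array([ 5.19917411e-04, -2.65900234e-03,  4.57577972e-05, -5.18721432e-03,
        2.68012415e-03,  1.26367881e-03, -1.01523224e-04]), 'effort': array([ 2.75694918e-03, -4.34731865e+01,  1.02928251e+00, -2.50458258e+01,
        1.08449228e-02,  5.45091054e-03, -1.99926194e-05]), 'tool_pos': array([ 6.49126872e-01, -1.85683151e-05,  2.29983399e-01]), 'tcp_rot': array([ 0.70707591,  0.70713659, -0.00090702, -0.00081977]), 'force': array([-0.35130579, -0.05744618, -0.37604698]), 'ft_torque': array([-0.01060669, -0.04814067, -0.00763727]), 'grip_force': 0.0, 'gripper_width': 0.08578360194595575}
```

View pics/scene1.png

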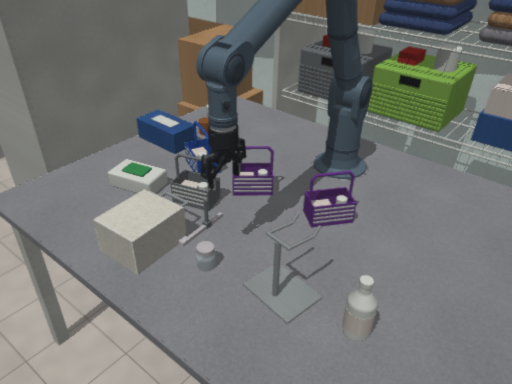

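View pics/side1.png

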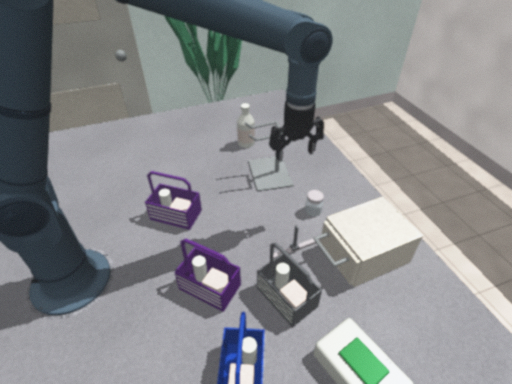

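Scene picture: the grey caddy is at about (195,188), with its bar at (195,155). Look-alikes are purple caddies at (253,178) and (330,205), and a blue caddy at (200,155). The drawer unit is at (142,230), marker (206,205), hook (280,275), jar (206,256), bottle (360,310), wipes (137,178). In the side picture the grey caddy is at (288,285), purple at (208,272) and (173,203), blue at (243,355), marker (295,238), handle (330,250) and hook (270,160). By colour I choose the grey one.

```bash
python3 - <<'E'
from h import *
H=np.full((440,440),-1.0); C=np.zeros((440,440,3),np.uint8); 
cs={}
for n in('scene','side'):
    c=dict(np.load(f'pics/{n}.npz')); P=cloud(c); cs[n]=(c,P)
    ok=(c['range_z']>0)&(P[...,2]<0.215)&(P[...,2]>-.02)&(P[...,0]>0.25)&(P[...,0]<1.13)&(abs(P[...,1])<.44)
    X=P[ok]; col=c['pixels'][ok]
    i=((1.13-X[:,0])/.002).astype(int).clip(0,439); j=((.44-X[:,1])/.002).astype(int).clip(0,439)
    o=np.argsort(X[:,2]); 
    for a,b,z,k in zip(i[o],j[o],X[o,2],col[o]):
        if z>H[a,b]: H[a,b]=z; C[a,b]=k
cm=cv2.applyColorMap((H.clip(0,.21)/.21*255).astype(np.uint8),cv2.COLORMAP_JET); cm[H<0.004]//=3
img=cv2.resize(cm,(600,600),interpolation=cv2.INTER_NEAREST)
for k in range(5): 
    x=1.0-.2*k*1; y=.4-.2*k
    cv2.putText(img,f'x{x:.1f}',(0,int((1.13-x)/.88*600)),0,.4,(255,255,255)); cv2.putText(img,f'y{y:.1f}',(int((.44-y)/.88*600),12),0,.4,(255,255,255))
    cv2.line(img,(0,int((1.13-x)/.88*600)),(600,int((1.13-x)/.88*600)),(90,90,90)); cv2.line(img,(int((.44-y)/.88*600),0),(int((.44-y)/.88*600),600),(90,90,90))
cv2.imwrite('pics/top.png',img)
for n in cs:
    c,P=cs[n]
    # unit top
    m=(abs(P[...,2]-.118)<.006)&(P[...,0]>.6)&(P[...,1]<0)
    k,l,st,ce=cv2.connectedComponentsWithStats(m.astype(np.uint8)); b=1+st[1:,4].argmax()
    X=P[l==b]; r=cv2.minAreaRect(X[:,:2].astype(np.float32)); print(n,'unit',X[:,2].mean(),r,cv2.boxPoints(r).tolist())
    m=cv2.inRange(c['pixels'],(0,0,0),(255,255,255))>0
E
```

```text
scene unit 0.11945314068077525 ((0.7871186137199402, -0.20626729726791382), (0.20252472162246704, 0.1674337089061737), 3.9721741676330566) [[0.6803002953529358, -0.12976619601249695], [0.691898763179779, -0.2967976927757263], [0.8939369320869446, -0.2827683985233307], [0.8823384642601013, -0.11573690176010132]]
side unit 0.11919450062850258 ((0.7849308252334595, -0.20613862574100494), (0.20419062674045563, 0.16187378764152527), 3.6131818294525146) [[0.6779378056526184, -0.13179665803909302], [0.6881391406059265, -0.2933486998081207], [0.8919238448143005, -0.28048059344291687], [0.8817225098609924, -0.11892855167388916]]
```

View pics/top.png

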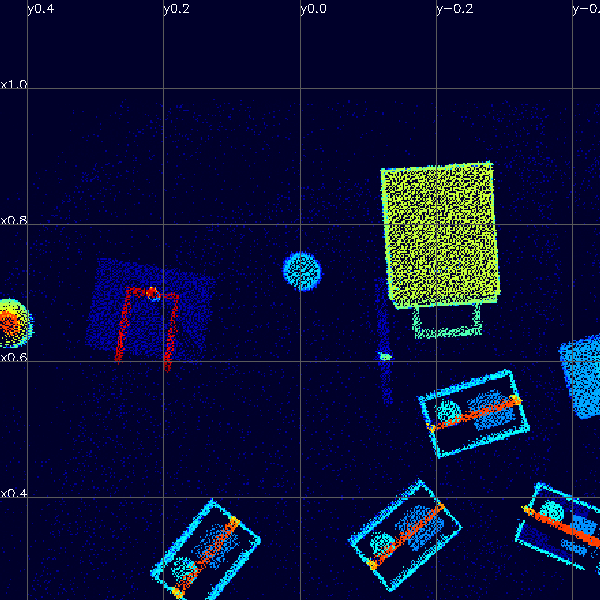

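The top map shows the grey caddy at about (0.52,-0.26), the unit's front at x≈0.68, the marker at (0.606,-0.123) and the hook prongs opening towards -x near y≈0.23. The jar is at (0.73,0.0). Next I fit these precisely in each view and make one close crop.

```bash
cat > fit.py <<'E'
from h import *
def line(X):
    m=np.median(X[:,:2],0); vx,vy,x0,y0=cv2.fitLine(X[:,:2].astype(np.float32),cv2.DIST_HUBER,0,.002,.001).ravel()
    d=np.array([vx,vy]); d*=np.sign(d[np.argmax(abs(d))]); s=(X[:,:2]-[x0,y0])@d; lo,hi=np.percentile(s,[1,99])
    return np.array([x0,y0])+d*(lo+hi)/2, np.degrees(np.arctan2(d[1],d[0])), hi-lo, np.percentile(X[:,2],[5,50,95]).round(4),len(X)
def sel(P,x,y,z): 
    return P[(P[...,0]>x[0])&(P[...,0]<x[1])&(P[...,1]>y[0])&(P[...,1]<y[1])&(P[...,2]>z[0])&(P[...,2]<z[1])]
E
python3 - <<'E'
from fit import *
np.set_printoptions(precision=4,suppress=True)
for n in('scene','side'):
    c=dict(np.load(f'pics/{n}.npz')); P=cloud(c)
    print(n)
    print('bar',line(sel(P,(.46,.6),(-.34,-.17),(.158,.18))))
    X=sel(P,(.44,.6),(-.36,-.15),(.074,.09)); print('rim',cv2.minAreaRect(X[:,:2].astype(np.float32)))
    print('prongL',line(sel(P,(.585,.685),(.235,.3),(.17,.215))))
    print('prongR',line(sel(P,(.575,.68),(.16,.225),(.17,.215))))
    print('cross',line(sel(P,(.69,.72),(.16,.3),(.175,.205))))
    print('unittop',sel(P,(.6,.95),(-.32,-.1),(.112,.13))[:,2].mean())
    X=sel(P,(.6,.95),(-.32,-.1),(.112,.13));print(cv2.minAreaRect(X[:,:2].astype(np.float32)))
    print('handle',line(sel(P,(.6,.652),(-.29,-.15),(.08,.105))))
    X=sel(P,(.585,.63),(-.15,-.09),(.06,.115)); print('marker',X[:,:2].mean(0),X.min(0),X.max(0),len(X))
    X=sel(P,(.585,.63),(-.15,-.09),(.098,.115)); print('markertop',X[:,:2].mean(0),X[:,:2].min(0),X[:,:2].max(0),len(X))
    # front faces
    X=sel(P,(.66,.72),(-.29,-.13),(.03,.1)); print('front',len(X), line(X) if len(X)>20 else 0)
    X=sel(P,(.6,.72),(.15,.3),(.004,.012)); print('plate',cv2.minAreaRect(X[:,:2].astype(np.float32)))
c=np.load('pics/side.npz')['pixels'][200:340,220:400]; d=np.load('pics/scene.npz')['pixels'][130:270,110:290]
cv2.imwrite('pics/crop.png',cv2.resize(np.hstack([c,d]),None,fx=2.2,fy=2.2,interpolation=cv2.INTER_CUBIC))
E
```

```text
scene
bar (array([ 0.5308, -0.2689]), np.float32(107.44063), np.float64(0.0838623545662512), array([0.1625, 0.1687, 0.1722]), 77)
rim ((0.5238605737686157, -0.25395822525024414), (0.09622794389724731, 0.1451091319322586), 18.053955078125)
prongL (array([0.6421, 0.2633]), np.float32(-8.396603), np.float64(0.08370218864391221), array([0.1841, 0.1908, 0.2044]), 107)
prongR (array([0.6352, 0.192 ]), np.float32(-9.892842), np.float64(0.08930225425485541), array([0.1849, 0.1903, 0.2036]), 107)
cross (array([0.7014, 0.2173]), np.float32(84.02298), np.float64(0.07692930248929165), array([0.1789, 0.1948, 0.1983]), 165)
unittop 0.11946860926857886
((0.7871186137199402, -0.20626729726791382), (0.20252472162246704, 0.1674337089061737), 3.9721741676330566)
handle (array([ 0.6458, -0.2123]), np.float32(92.37103), np.float64(0.09551342421921813), array([0.0897, 0.0956, 0.0986]), 82)
marker [ 0.6081 -0.1226] [ 0.6028 -0.1326  0.062 ] [ 0.6124 -0.1157  0.1063] 50
markertop [ 0.6077 -0.1247] [ 0.6028 -0.1326] [ 0.6115 -0.1181] 13
front 157 (array([ 0.6833, -0.1915]), np.float32(71.99633), np.float64(0
[... 744 characters left out ...]
360354722), array([0.1913, 0.1956, 0.1983]), 29)
unittop 0.11912695172412295
((0.7848683595657349, -0.2061425745487213), (0.2043159306049347, 0.16187378764152527), 3.6131818294525146)
handle (array([ 0.6407, -0.2174]), np.float32(94.09381), np.float64(0.09593844812068175), array([0.0907, 0.0946, 0.0979]), 149)
marker [ 0.6045 -0.1266] [ 0.6017 -0.1314  0.0607] [ 0.6092 -0.1184  0.1066] 51
markertop [ 0.6052 -0.1256] [ 0.6021 -0.131 ] [ 0.6081 -0.1184] 13
front 764 (array([ 0.6846, -0.2168]), np.float32(94.06765), np.float64(0.1499176976852188), array([0.0335, 0.0696, 0.097 ]), 764)
plate ((0.6605605483055115, 0.2247195541858673), (0.15001843869686127, 0.11890410631895065), 89.29927062988281)
```

View pics/crop.png

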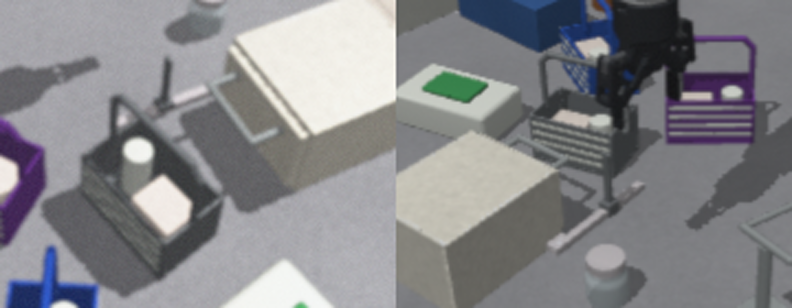

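The crop confirms the grey caddy, with its bar running diagonally at yaw ≈18°, in front of the drawer handle. I'll move above it.

apply_moves(rows=[[[-2, -4, 0.5, 0, 0, 0.05, 1], [-4, -8, 0.5, 0, 0, 0.1, 1], [-6, -12, 0.5, 0, 0, 0.15, 1], [-8, -16.5, 0.5, 0, 0, 0.2, 1], [-10.5, -21, 0.5, 0, 0, 0.25, 1], [-12.6, -25.6, 0.5, 0, 0, 0.31, 1], [-12.6, -25.6, 0, 0, 0, 0.31, 1], [-12.6, -25.6, 0, 0, 0, 0.31, 1]]], squeeze=60)

```text
t: 1.1
tool_pos: [0.5234, -0.2553, 0.2303]
tcp_rot: [0.59, 0.808, 0.0, -0.001]
force: [-0.8, 1.1, 0.2]
gripper_width: 0.0854
grip_force: 0.0
```

```bash
python3 - <<'E'
from fit import *
np.set_printoptions(precision=4,suppress=True)
s=env.state(); print(s['tool_pos'],Ro.from_quat(s['tcp_rot']).as_matrix()[:,1])
for n in('wrist','side'):
    c=cam(n);P=cloud(c); X=sel(P,(.46,.6),(-.34,-.17),(.155,.18)); print(n,line(X)if len(X)>20 else len(X)); cv2.imwrite(f'pics/{n}2.png',c['pixels'])
E
```

```text
[ 0.5234 -0.2553  0.2303] [ 0.9525  0.3044 -0.001 ]
wrist (array([ 0.5238, -0.2524]), np.float32(107.47695), np.float64(0.1257943171058927), array([0.1598, 0.1683, 0.17  ]), 2088)
side (array([ 0.5221, -0.2589]), np.float32(107.69793), np.float64(0.12839556300989516), array([0.1581, 0.1694, 0.1724]), 196)
```

View pics/wrist2.png

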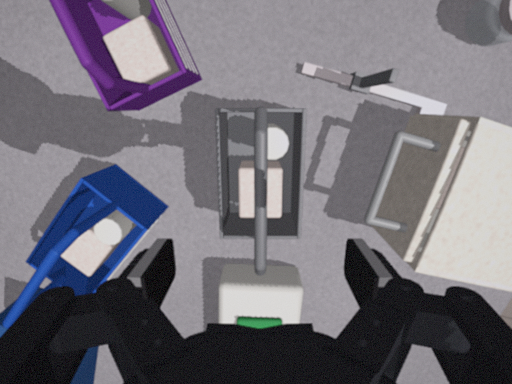

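The grey bar runs vertically at column 262, between the fingers and parallel to the pads. The two views agree within about 3 mm. I'll descend and grip.

apply_moves(rows=[[[0, -0.1, -2.5, 0, 0, 0, 1], [0, -0.1, -5, 0, 0, 0, 1], [0, -0.1, -7.5, 0, 0, 0, 1], [0, -0.1, -8.6, 0, 0, 0, 1], [0, -0.1, -8.6, 0, 0, 0, -1], [0, -0.1, -8.6, 0, 0, 0, -1], [0, -0.1, -8.6, 0, 0, 0, -1], [0, -0.1, -8.6, 0, 0, 0, -1]]], squeeze=60)

```text
t: 2.2
tool_pos: [0.5245, -0.2573, 0.1461]
tcp_rot: [0.59, 0.808, 0.0, 0.001]
force: [-0.2, 0.1, -1.0]
gripper_width: 0.0124
grip_force: 0.0
```

apply_moves(rows=[[[0, 0, 0, 0, 0, 0, -1], [0, 0, 0, 0, 0, 0, -1], [0, 0, 1, 0, 0, 0, -1], [0, 0, 2.5, 0, 0, 0, -1], [0, 0, 4.5, 0, 0, 0, -1], [0, 0, 7, 0, 0, 0, -1], [0, 0, 9.5, 0, 0, 0, -1], [0, 0, 12, 0, 0, 0, -1]]])

```text
t: 3.2
tool_pos: [0.5238, -0.2569, 0.2667]
tcp_rot: [0.589, 0.808, 0.0, 0.0]
force: [0.9, -0.5, -2.6]
gripper_width: 0.0077
grip_force: 58.5
```

apply_moves(rows=[[[0, 1, 0.3, 0, 0, 0, -1], [0, 3, 0.6, 0, 0, 0, -1], [0, 6, 0.6, 0, 0, -0.05, -1], [0, 9, 0.6, 0, 0, -0.1, -1], [0, 12, 0.6, 0, 0, -0.15, -1], [0, 15.5, 0.6, 0, 0, -0.2, -1], [0, 19, 0.6, 0, 0, -0.25, -1], [0, 22.5, 0.6, 0, 0, -0.3, -1]]])

```text
t: 4.2
tool_pos: [0.5222, -0.0287, 0.2696]
tcp_rot: [0.703, 0.711, -0.001, -0.001]
force: [0.7, 0.8, -1.1]
gripper_width: 0.008
grip_force: 58.5
```

apply_moves(rows=[[[0, 3.5, 0, 0, 0, -0.03, -1], [0, 7, 0, 0, 0, -0.06, -1], [0, 10.5, 0, 0, 0, -0.09, -1], [0, 14, 0, 0, 0, -0.12, -1], [0, 17.5, 0, 0, 0, -0.15, -1], [0, 21, 0, 0, 0, -0.166, -1], [0, 24, 0, 0, 0, -0.166, -1], [0, 26, 0, 0, 0, -0.166, -1]]])

```text
t: 5.2
tool_pos: [0.5215, 0.2312, 0.2698]
tcp_rot: [0.759, 0.652, -0.001, -0.001]
force: [-0.3, -0.4, -2.0]
gripper_width: 0.0079
grip_force: 58.5
```

apply_moves(rows=[[[0, 1, 0, 0, 0, 0, -1], [0, 1, 0, 0, 0, 0, -1], [0, 1, -1, 0, 0, 0, -1], [0, 1, -2, 0, 0, 0, -1], [0, 1, -2, 0, 0, 0, -1], [0, 1, -2, 0, 0, 0, -1], [0, 1, -2, 0, 0, 0, -1], [0, 1, -2, 0, 0, 0, -1]]])

```text
t: 6.2
tool_pos: [0.5242, 0.2382, 0.2517]
tcp_rot: [0.76, 0.65, 0.0, 0.0]
force: [0.2, 0.3, -2.2]
gripper_width: 0.0078
grip_force: 58.5
```

```bash
python3 - <<'E'
from fit import *
np.set_printoptions(precision=4,suppress=True)
s=env.state(); print(s['tool_pos'],Ro.from_quat(s['tcp_rot']).as_matrix()[:,1])
pics=[]
for n in('scene','side','wrist'):
    c=cam(n);P=cloud(c); pics.append(c['pixels']); print(n)
    for k,b in dict(L=((.57,.685),(.235,.3),(.165,.215)),R=((.57,.68),(.16,.225),(.165,.215)),bar=((.49,.57),(.15,.32),(.23,.29)),cross=((.69,.72),(.16,.3),(.175,.205))).items():
        X=sel(P,*b); print(k,line(X) if len(X)>15 else len(X), X[:,0].min() if len(X) else 0)
cv2.imwrite('pics/c3.png',cv2.resize(np.hstack(pics[:2]),(800,300)))
E
```

```text
[0.5242 0.2382 0.2517] [ 0.9879 -0.1553  0.0006]
scene
L (array([0.6268, 0.2652]), np.float32(-8.221123), np.float64(0.10978828986774994), array([0.1679, 0.1856, 0.2004]), 249) 0.5701659408434122
R (array([0.6226, 0.1936]), np.float32(-8.1554985), np.float64(0.11167288391331595), array([0.1848, 0.1905, 0.2023]), 105) 0.5701084453881388
bar (array([0.5294, 0.2418]), np.float32(81.64066), np.float64(0.14013511662847924), array([0.2355, 0.271 , 0.2855]), 365) 0.5094767235830678
cross (array([0.7014, 0.218 ]), np.float32(83.31862), np.float64(0.07545613350215871), array([0.1783, 0.195 , 0.1984]), 162) 0.690520875528366
side
L (array([0.6251, 0.2623]), np.float32(-11.2909975), np.float64(0.11875981002466879), array([0.1731, 0.1874, 0.2018]), 90) 0.5700945829759738
R (array([0.6322, 0.1874]), np.float32(-8.870188), np.float64(0.0941045969693576), array([0.1831, 0.1886, 0.2032]), 81) 0.5854311883155678
bar (array([0.521 , 0.2244]), np.float32(80.453575), np.float64(0.11397468299945679), array([0.2401, 0.2732, 0.2864]), 187) 0.5051736337870847
cross (array([0.6949, 0.2146]), np.float32(85.26067), np.float64(0.07315037534863023), array([0.1815, 0.1947, 0.1973]), 55) 0.69014812045434
wrist
L (array([0.6273, 0.2662]), np.float32(-11.491344), np.float64(0.11464084778647957), array([0.1731, 0.186 , 0.2018]), 1841) 0.5700054492273926
R (array([0.6331, 0.1925]), np.float32(-9.631153), np.float64(0.09306311438859151), array([0.1831, 0.1884, 0.2027]), 1160) 0.5862100741078836
bar (array([0.5278, 0.2569]), np.float32(81.07679), np.float64(0.10542357436192741), array([0.2602, 0.2738, 0.2878]), 6649) 0.5084363154401031
cross (array([0.6953, 0.2191]), np.float32(82.288284), np.float64(0.07661855242152206), array([0.1801, 0.1936, 0.1959]), 1744) 0.6900028507084079
```

View pics/c3.png

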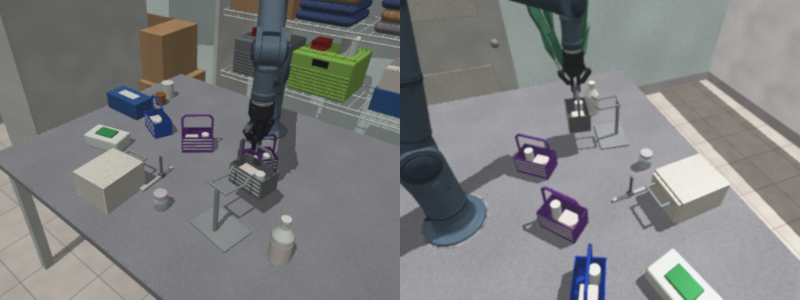

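The caddy hangs level in front of the prongs, at (250,175) in the left half. The seat lies about 9 cm further along the hook axis and 8 cm down. Going in, then down.

apply_moves(rows=[[[1, -0.1, 0, 0, 0, 0, -1], [2.5, -0.3, 0, 0, 0, 0, -1], [4, -0.4, 0, 0, 0, 0, -1], [5.5, -0.5, 0, 0, 0, 0, -1], [7, -0.7, 0, 0, 0, 0, -1], [8.3, -0.8, 0, 0, 0, 0, -1], [9.2, -0.9, 0, 0, 0, 0, -1], [9.2, -0.9, -0.5, 0, 0, 0, -1]]])

```text
t: 7.35
tool_pos: [0.618, 0.2287, 0.2473]
tcp_rot: [0.76, 0.649, 0.001, 0.001]
force: [-0.6, 0.2, -2.4]
gripper_width: 0.0081
grip_force: 58.7
```

apply_moves(rows=[[[0, 0, -1, 0, 0, 0, -1], [0, 0, -2, 0, 0, 0, -1], [0, 0, -3, 0, 0, 0, -1], [0, 0, -4, 0, 0, 0, -1], [0, 0, -5, 0, 0, 0, -1], [0, 0, -6, 0, 0, 0, -1], [0, 0, -6.8, 0, 0, 0, -1], [0, 0, -6.8, 0, 0, 0, -1]]])

```text
t: 8.35
tool_pos: [0.6154, 0.2287, 0.1772]
tcp_rot: [0.76, 0.65, -0.001, -0.0]
force: [-0.3, -0.2, -1.4]
gripper_width: 0.0078
grip_force: 58.6
```

```bash
python3 - <<'E'
from fit import *
np.set_printoptions(precision=4,suppress=True)
s=env.state(); print(s['tool_pos'],s['force'])
c=cam('side');d=cam('scene');
cv2.imwrite('pics/c4.png',cv2.resize(np.hstack([c['pixels'][60:220,170:330],d['pixels'][180:340,220:380]]),(800,400)))
E
```

```text
[0.6154 0.2287 0.1772] [-0.3366 -0.2159 -1.3699]
```

View pics/c4.png

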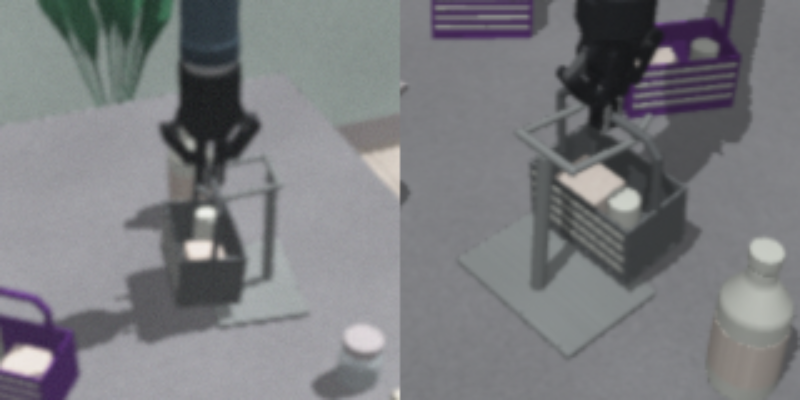

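Both prongs pass through the arch, near (215,190) on the left and (600,120) on the right. I'll lower the last few millimetres gently.

apply_moves(rows=[[[0, 0, -0.2, 0, 0, 0, -1], [0, 0, -0.3, 0, 0, 0, -1], [0, 0, -0.4, 0, 0, 0, -1], [0, 0, -0.5, 0, 0, 0, -1], [0, 0, -0.6, 0, 0, 0, -1], [0, 0, -0.7, 0, 0, 0, -1], [0, 0, -0.8, 0, 0, 0, -1], [0, 0, -0.8, 0, 0, 0, -1]]])

```text
t: 9.45
tool_pos: [0.6171, 0.2291, 0.1719]
tcp_rot: [0.76, 0.65, 0.001, 0.001]
force: [0.5, -1.3, 5.8]
gripper_width: 0.0075
grip_force: 59.4
```

Force +5.8 N: the bar sits on the prongs. Releasing.

apply_moves(rows=[[[0, 0, 0.2, 0, 0, 0, -0.5], [0, 0, 0.2, 0, 0, 0, 0], [0, 0, 0.2, 0, 0, 0, 0.3], [0, 0, 0.2, 0, 0, 0, 0.5], [0, 0, 0.2, 0, 0, 0, 0.5], [0, 0, 0.2, 0, 0, 0, 0.5], [0, 0, 0.2, 0, 0, 0, 0.5], [0, 0, 0.2, 0, 0, 0, 0.5]]])

```text
t: 10.45
tool_pos: [0.616, 0.229, 0.1723]
tcp_rot: [0.76, 0.65, 0.0, -0.0]
force: [-0.2, 0.6, -0.1]
gripper_width: 0.0641
grip_force: 0.0
```

apply_moves(rows=[[[0, 0, 1, 0, 0, 0, 0.5], [0, 0, 2, 0, 0, 0, 0.5], [0, 0, 3.5, 0, 0, 0, 0.5], [0, 0, 5, 0, 0, 0, 0.5], [0, 0, 7, 0, 0, 0, 0.5], [0, 0, 9, 0, 0, 0, 0.5], [0, 0, 11, 0, 0, 0, 0.5], [0, 0, 11, 0, 0, 0, 0.5]]])

```text
t: 11.45
tool_pos: [0.6175, 0.2297, 0.2855]
tcp_rot: [0.76, 0.65, 0.003, 0.001]
force: [0.1, -0.0, -0.3]
gripper_width: 0.064
grip_force: 0.0
```

```bash
python3 - <<'E'
from fit import *
np.set_printoptions(precision=4,suppress=True)
s=env.state(); print(s['tool_pos'],s['force'],s['gripper_width'],Ro.from_quat(s['tcp_rot']).as_matrix()[:,1])
c=cam('side');d=cam('scene')
for n,q in(('side',c),('scene',d)):
    P=cloud(q)
    for k,b in dict(handle=((.6,.652),(-.29,-.15),(.085,.105)),front=((.66,.72),(-.29,-.13),(.03,.1)),mtop=((.585,.63),(-.15,-.09),(.06,.115)),bar=((.585,.65),(.24-.02,.24),(.185,.205)),rim=((.53,.7),(.13,.33),(.1,.12))).items():
        X=sel(P,*b); print(n,k,line(X) if len(X)>12 else len(X))
cv2.imwrite('pics/c5.png',cv2.resize(np.hstack([c['pixels'][60:220,170:330],d['pixels'][180:340,220:380]]),(800,400)))
E
```

```text
[0.6175 0.2297 0.2855] [ 0.1195 -0.0011 -0.2727] 0.06399280609595662 [ 0.9878 -0.1554  0.0046]
side handle (array([ 0.6402, -0.2167]), np.float32(93.73787), np.float64(0.09592182516679812), array([0.0908, 0.0948, 0.0979]), 149)
side front (array([ 0.6844, -0.2163]), np.float32(94.14594), np.float64(0.15030548091075474), array([0.0344, 0.0702, 0.0974]), 741)
side mtop (array([ 0.604 , -0.1253]), np.float32(105.88165), np.float64(0.012197988222901548), array([0.063 , 0.0877, 0.1064]), 49)
side bar 9
side rim (array([0.6198, 0.2293]), np.float32(83.116974), np.float64(0.14357259845038856), array([0.1013, 0.1052, 0.1157]), 223)
scene handle (array([ 0.6454, -0.2133]), np.float32(93.34783), np.float64(0.09615974264395566), array([0.09  , 0.0947, 0.0988]), 84)
scene front (array([ 0.6833, -0.1932]), np.float32(72.39623), np.float64(0.1412711863622435), array([0.0345, 0.0714, 0.0968]), 164)
scene mtop (array([ 0.6082, -0.1243]), np.float32(84.16337), np.float64(0.017086122653941938), array([0.0643, 0.0849, 0.1051]), 50)
scene bar (array([0.621 , 0.2312]), np.float32(82.61514), np.float64(0.01835161403742766), array([0.1909, 0.1946, 0.1981]), 28)
scene rim (array([0.6146, 0.2347]), np.float32(51.751003), np.float64(0.15642693508302624), array([0.1009, 0.1054, 0.1112]), 482)
```

View pics/c5.png

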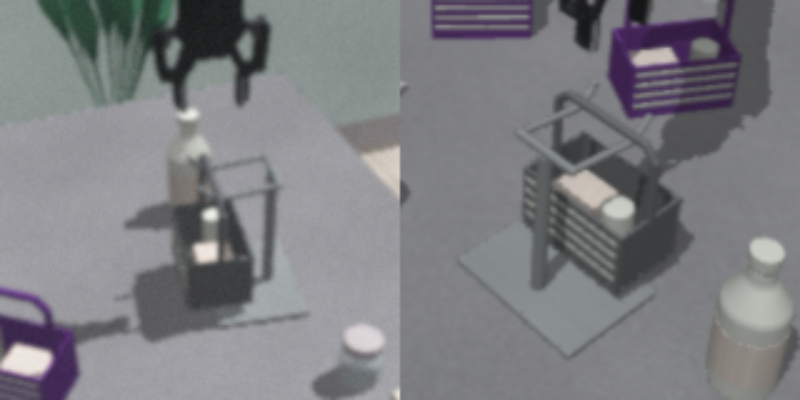

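The caddy hangs upright on both prongs, near (215,230) on the left and (600,200) on the right. Now the drawer handle at about (0.643,-0.215), yaw ≈ +3.9°, with about 72 mm of travel.

apply_moves(rows=[[[0, -4, 0.5, 0, 0, 0.02, 0], [0, -8, 0, 0, 0, 0.05, 0], [0.5, -13, 0, 0, 0, 0.08, 0], [1, -18, 0, 0, 0, 0.11, 0], [1.3, -23, 0, 0, 0, 0.14, 0], [1.7, -28, 0, 0, 0, 0.17, 0], [2.1, -33, 0, 0, 0, 0.2, 0], [2.5, -38, 0, 0, 0, 0.225, 0]]])

```text
t: 12.55
tool_pos: [0.6401, -0.1524, 0.2806]
tcp_rot: [0.682, 0.731, -0.001, -0.001]
force: [0.2, 0.1, 0.6]
gripper_width: 0.0426
grip_force: 0.0
```

apply_moves(rows=[[[0, -3.5, 0, 0, 0, 0, 0], [0, -6.5, 0, 0, 0, 0, 0], [0, -6.5, -3, 0, 0, 0, 0], [0, -6.5, -6, 0, 0, 0, 0], [0, -6.5, -9, 0, 0, 0, 0], [0, -6.5, -11.5, 0, 0, 0, 0], [0, -6.5, -11.5, 0, 0, 0, 0], [0, -6.5, -11.5, 0, 0, 0, 0]]])

```text
t: 13.55
tool_pos: [0.6412, -0.216, 0.1675]
tcp_rot: [0.682, 0.731, 0.0, 0.0]
force: [1.6, -0.5, 0.6]
gripper_width: 0.0428
grip_force: 0.0
```

```bash
python3 - <<'E'
from fit import *
np.set_printoptions(precision=4,suppress=True)
s=env.state(); print(s['tool_pos'],s['gripper_width'],Ro.from_quat(s['tcp_rot']).as_matrix()[:,1])
for n in('wrist','side'):
    q=cam(n); P=cloud(q); cv2.imwrite(f'pics/{n}6.png',q['pixels'])
    for k,b in dict(handle=((.62,.66),(-.26,-.17),(.085,.105)),front=((.66,.72),(-.29,-.13),(.03,.1)),mtop=((.585,.63),(-.15,-.09),(.098,.115)),pl=((.66,.72),(-.29,-.13),(.104,.1145))).items():
        X=sel(P,*b); print(n,k,line(X) if len(X)>12 else len(X),np.percentile(X[:,0],[2,98]) if len(X) else 0)
E
```

```text
[ 0.6412 -0.216   0.1675] 0.04278777766123335 [0.9976 0.069  0.0001]
wrist handle (array([ 0.6448, -0.215 ]), np.float32(94.158936), np.float64(0.0890833859066734), array([0.0911, 0.0936, 0.095 ]), 1547) [0.6374 0.6582]
wrist front (array([ 0.6844, -0.1968]), np.float32(93.88353), np.float64(0.1260785024993044), array([0.0367, 0.0837, 0.0966]), 2488) [0.6614 0.6924]
wrist mtop (array([ 0.6073, -0.1238]), np.float32(93.264), np.float64(0.011367145950523122), array([0.0997, 0.1029, 0.104 ]), 167) [0.6043 0.61  ]
wrist pl (array([ 0.6892, -0.1864]), np.float32(93.64535), np.float64(0.10108374554954055), array([0.1068, 0.1092, 0.1107]), 2446) [0.6813 0.6969]
side handle (array([ 0.641 , -0.2156]), np.float32(91.11305), np.float64(0.08854209718810487), array([0.0909, 0.0951, 0.0974]), 138) [0.6355 0.6582]
side front (array([ 0.6845, -0.2181]), np.float32(93.699905), np.float64(0.14673594047081817), array([0.0341, 0.0693, 0.0974]), 720) [0.6661 0.7121]
side mtop (array([ 0.6053, -0.1251]), np.float32(105.316696), np.float64(0.011419292170707755), array([0.099 , 0.1044, 0.1066]), 13) [0.6024 0.6078]
side pl (array([ 0.688 , -0.2183]), np.float32(93.24818), np.float64(0.14059289682274836), array([0.1057, 0.1107, 0.1133]), 267) [0.6804 0.6997]
```

View pics/wrist6.png

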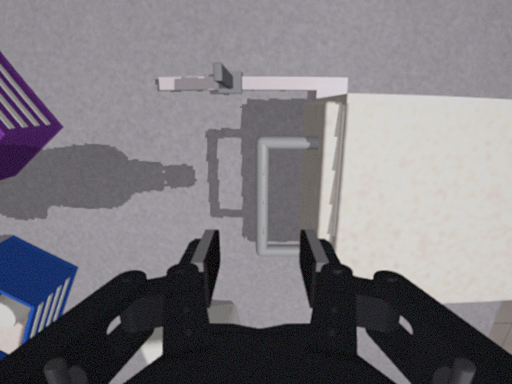

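The handle bar is at column 263, between the fingers (centre ≈258). The marker's top is at (222,72) and the way down is clear. Descending and gripping.

apply_moves(rows=[[[0.1, 0, -2.5, 0, 0, 0, -0.15], [0.1, 0, -5, 0, 0, 0, -0.15], [0.1, 0, -7, 0, 0, 0, -0.15], [0.1, 0, -8.5, 0, 0, 0, -0.15], [0.1, 0, -9.6, 0, 0, 0, -0.15], [0.1, 0, -9.6, 0, 0, 0, -0.15], [0.1, 0, -9.6, 0, 0, 0, -1], [0.1, 0, -9.6, 0, 0, 0, -1]]])

```text
t: 14.65
tool_pos: [0.6429, -0.2163, 0.0724]
tcp_rot: [0.682, 0.731, 0.0, 0.001]
force: [-0.4, 0.9, 0.8]
gripper_width: 0.008
grip_force: 58.4
```

apply_moves(rows=[[[0, 0, 0, 0, 0, 0, -1], [0, 0, 0, 0, 0, 0, -1], [0, 0, 0, 0, 0, 0, -1], [0, 0, 0, 0, 0, 0, -1], [0, 0, 0, 0, 0, 0, -1], [0, 0, 0, 0, 0, 0, -1], [0, 0, 0, 0, 0, 0, -1], [0, 0, 0, 0, 0, 0, -1]]], squeeze=90)

```text
t: 15.65
tool_pos: [0.6429, -0.2162, 0.0725]
tcp_rot: [0.682, 0.731, 0.0, 0.001]
force: [-0.8, 0.4, 6.2]
gripper_width: 0.007
grip_force: 88.1
```

Gripped. Now pull 7.2 cm along the unit's -x.

apply_moves(rows=[[[-0.7, -0.05, 0, 0, 0, 0, -1], [-1.7, -0.12, 0, 0, 0, 0, -1], [-3, -0.2, 0, 0, 0, 0, -1], [-4.3, -0.3, 0, 0, 0, 0, -1], [-5.6, -0.4, 0, 0, 0, 0, -1], [-6.6, -0.45, 0, 0, 0, 0, -1], [-7.2, -0.5, 0, 0, 0, 0, -1], [-7.2, -0.5, 0, 0, 0, 0, -1]]])

```text
t: 16.65
tool_pos: [0.5743, -0.2208, 0.0725]
tcp_rot: [0.682, 0.731, 0.003, 0.004]
force: [7.4, -0.4, -2.5]
gripper_width: 0.0069
grip_force: 88.2
```

```bash
cat > lv.py <<'E'
from fit import *
np.set_printoptions(precision=4,suppress=True)
s=env.state(); print(s['tool_pos'],s['force'],s['grip_force'],abs(s['dq']).max())
a=np.radians(3.9); xh=np.array([np.cos(a),np.sin(a)])
for n in('wrist','side','scene'):
    q=cam(n); P=cloud(q); cv2.imwrite(f'pics/{n}7.png',q['pixels'])
    F=sel(P,(.59,.635),(-.30,-.142),(.03,.075)); T=sel(P,(.585,.63),(-.15,-.09),(.06,.115)); M=sel(P,(.585,.63),(-.135,-.09),(.1,.106))
    for k,X in(('front',F),('topedge',sel(P,(.59,.64),(-.3,-.142),(.1065,.113))),('marktop',M),('rim',sel(P,(.53,.7),(.13,.33),(.1,.12)))):
        print(n,k,len(X),np.percentile(X[:,:2]@xh,[3,50,97]) if len(X) else 0)
E
python3 lv.py
```

```text
[ 0.5743 -0.2208  0.0725] [ 7.4274 -0.3882 -2.4694] 88.21203947067261 0.007791846548116257
wrist front 3081 [0.6    0.6004 0.601 ]
wrist topedge 5754 [0.6005 0.6055 0.6114]
wrist marktop 638 [0.594  0.5965 0.5997]
wrist rim 0 0
side front 258 [0.5984 0.5997 0.6075]
side topedge 132 [0.5988 0.604  0.6107]
side marktop 0 0
side rim 105 [0.5744 0.6004 0.6515]
scene front 169 [0.6024 0.6156 0.6216]
scene topedge 117 [0.5997 0.6089 0.6144]
scene marktop 8 [0.5973 0.5988 0.6008]
scene rim 492 [0.5806 0.6517 0.6904]
```

View pics/side7.png

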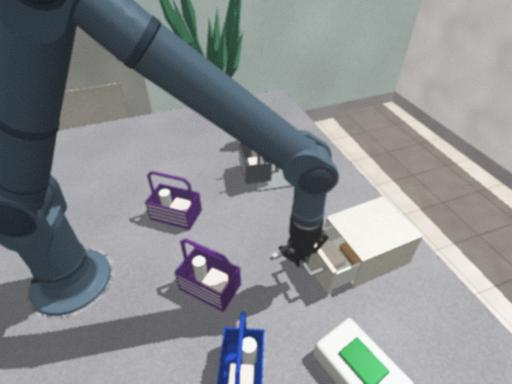

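The drawer is open, gripped at (305,248). Its face is at 0.6004 against the marker's 0.5967 (wrist camera), so it needs 3.7 mm more.

apply_moves(rows=[[[-0.1, 0, 0, 0, 0, 0, -1], [-0.2, 0, 0, 0, 0, 0, -1], [-0.35, 0, 0, 0, 0, 0, -1], [-0.35, 0, 0, 0, 0, 0, -1], [-0.35, 0, 0, 0, 0, 0, -1], [-0.35, 0, 0, 0, 0, 0, -1], [-0.35, 0, 0, 0, 0, 0, -1], [-0.35, 0, 0, 0, 0, 0, -1]]])

```text
t: 17.8
tool_pos: [0.5715, -0.221, 0.0725]
tcp_rot: [0.682, 0.731, 0.003, 0.004]
force: [7.4, -0.5, -1.8]
gripper_width: 0.0072
grip_force: 88.1
```

```bash
python3 lv.py
```

```text
[ 0.5715 -0.221   0.0725] [ 7.4148 -0.4949 -1.8232] 88.12687754631042 0.0020634960470779246
wrist front 3081 [0.5972 0.5976 0.5982]
wrist topedge 5782 [0.5977 0.6027 0.6085]
wrist marktop 644 [0.594  0.5964 0.5997]
wrist rim 0 0
side front 265 [0.5954 0.5967 0.6043]
side topedge 134 [0.5959 0.6012 0.6074]
side marktop 0 0
side rim 96 [0.5746 0.5994 0.6483]
scene front 230 [0.6008 0.6133 0.6206]
scene topedge 117 [0.5972 0.605  0.6111]
scene marktop 7 [0.5942 0.5968 0.5998]
scene rim 488 [0.5802 0.6518 0.6915]
```

Level within about 1 mm, at rest and held with 7.4 N; the basket is still hanging. Handing in.

```bash
python3 -c "
from cell import env
print(env.job_done())"
```

```text
the job is handed in; nothing more can be done
None
```

I handed the job in at about 18 s: the grey caddy hangs on both prongs, released. The gripper holds the drawer front within about 1 mm of the marker with a 7.4 N pull; the hand-in gave no verdict.

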